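# Refit the stop in an under-stair shoe tray

## Robot

A 6-joint arm with a two-finger parallel gripper is mounted at the origin on the work surface. World frame = base frame: x ahead of the robot, y to its left, z up, the work surface at z = 0. Lengths are in m, angles in rad, forces in N, time in s.
With the tool pointing down it reaches from about 0.35 to 0.775 m from the base axis. Payload 5.5 kg.
Tool frame: the origin (TCP) lies on the centre line of the jaws, within the pads' length; the fingertips stand 11 mm ahead of it and the grasp point (between the pads) lies 8 mm behind it; z points along the fingers, y is the line along which they close (so a half turn about z gives the same grasp; the last joint's range is limited). The gripper opens to 85 mm and grips with 20 to 120 N. Pads are 22 mm wide; open, the fingers measure 114 mm over their backs; the gripper's body (76 mm by 85 mm) begins 54 mm behind the grasp point. The pads swing forward as they close: fully open they stand 13 mm farther back than shut.
Start: joints at [1.009, 0.313, 0.046, 1.304, 0, 1.431], TCP at [0.235, 0.525, 0.212] pointing down, gripper open.
Joint ranges: [-2.76, 2.76], [-0.86, 1.69], [-1.03, 1.26], [-2.2, 2.34], [-1.47, 1.5], [-3.14, 3.14]. Speed limits (rad/s): [2.57, 2.57, 3.14, 3.14, 3.14, 3.14].

## Interface

Orientations are given as a unit quaternion [w, x, y, z].
In Python, from workcell import get_state, eyes, env gives the robot as it stands.
- The arm moves only by the shell command python3 -m inch 'ROWS' [OPENING] [FORCE]. ROWS is JSON, one flat list of numbers, 4 for each row, row after row: the shift along the tool's x, y, z in cm, then the turn about the tool's z in rad. A call has exactly 5 rows; each row shifts and turns the commanded pose from where the row before left it, along the tool's axes as they then stand; what a row does not reach is not made up. A row lasts 1/12 s, in which the tool goes at most 41.7 mm and 7.16 degrees, less where a joint would pass 70% of its speed; a pose out of reach is approached as far as the arm can. A call is refused whole if a number of a shift passes 4.17 or a number of a turn 0.125, either way. A call with a gripper value outside its range is refused whole. OPENING is the opening, from -1 (shut) to 1 (fully open), set as the call begins (- or left out, the last holds). The fingers move at their own pace and stop on an object; FORCE is the grip in N (left out, the last holds). Time passes only in rows, so rows that do not move let the fingers close, or fill a call up. It gives the time, the measured TCP pose, the force, the opening and the grip force at its end, in the units of the state.
- get_state(): the state, without advancing time (a new reading comes with each control period).
- eyes.read_camera(name): name is "scene" or "top" or "wrist"; returns the picture (480x640x3 uint8, red, green, blue); there is no depth.
- eyes.camera_info(name): a dict with "fovy" (degrees; the focal length in pixels is half the picture's height over the tangent of half this angle, whatever the lens; pixels are square), "cx", "cy" (the principal point, pixels), "xyz" and "orientation" of the camera in the world. Camera axes: x right, y down, z forward; pixel columns grow to the right and rows downward; lengths in m; the calibration is good to about 2 mm. A picture is of the moment at which its call begins: read the wrist's pose just before it. camera_info takes no time and is no camera call; for the wrist camera it gives the pose at the moment of the call.
- env.hand_in(): hands the job in; it is judged then, once.
The state is a dict: "clock": time; "joint_pos": joint angles; "qvel": joint speeds; "tau": joint torques, N m; "tcp_pos": TCP position; "orientation": TCP orientation; "wrist_force": force on the tool from outside, world axes, zero at the start; "ft_torque": the same for the moment, N m; "finger_gap": finger opening in m; "grip_force": force on a finger pad.
Only numpy, scipy, OpenCV 4.12 (cv2) and the standard library are available. Lean on these libraries where they do the work, as an engineer would, in place of code of your own. Each camera call takes 0.05 s, during which the arm holds its last target. There are 200 camera calls.

## Task

Slide the loose stop along its guide, towards the bolt, until its slotted foot is fully home around the bolt under the wing nut. Then tighten the wing nut finger-tight (clockwise from above), so that its washer clamps the foot firmly but is not overtightened, and let go. Leave the polish tin, the brush and the green flask where they are.

Things in the scene. Friction and masses are not known exactly. Their poses are not given: they have to be found in the camera images.
- tray: open plywood tray 304 x 380 mm, walls 12 mm thick and 60 mm high, floor 9 mm thick, fixed. Origin under its centre; its x points to the rear wall, away from the robot; the front (-x) has a hand scoop. Two aluminium guide ribs 8 mm high run along its x on the floor, 47 mm apart, from x = -45 to +105 mm, centred on y = 0.
- bolt (a point): foot of the upright steel bolt (diameter 8 mm; it ends inside the nut) on the tray floor, at x = +100 mm, y = 0 of the tray; the rear wall's inner face is 40 mm beyond its axis. Axes as the tray.
- wingnut: blue wing nut captive on the bolt; clockwise from above lowers it, a little each turn. Origin on the bolt axis at the washer's underside, z up. The two wings lie along its own x: 56 mm tip to tip, 8 mm thick, each 4 to 28 mm from the axis, 11 to 43 mm above the origin; the hub below them has 21 mm diameter. Loose it turns with about 0.025 N m and stays where it is left.
- stop: loose stop, about 0.3 kg: a steel foot 5 mm thick, 44 mm wide, flat on the tray floor between the ribs, x along it to its open end. Origin on the foot's underside on the slot's centre line. The slot is 11 mm wide, from x = -6.5 mm to the end at +19.5 mm; home, the bolt rests in the slot's end, the origin about 2.5 mm past the bolt's axis. It starts 35 to 60 mm short.
- polish: red polish tin 68 mm in diameter, 28 mm high, in the tray. Leave alone. Origin under its centre.
- brush: shoe brush 130 x 42 x 36 mm, in the tray. Leave alone. Origin under its centre.
- flask: green flask 68 mm in diameter, 190 mm high, standing on the table left of the tray. Leave alone. Origin under its centre.
- washer: steel washer, 32 mm diameter, 3 mm thick, under the nut and turning with it, sprung, clear of the foot at first by an unknown part of a turn or so. Once it touches, its rubbing adds about 0.01 N m per newton of clamping while turning (differs by 20 percent; less when held still). Finger-tight means 11 to 19 N, felt as 0.14 to 0.21 N m in all. Origin at its underside, on the axis.
- upright (a point): middle of the top edge of the stop's wooden upright, 55 mm above the foot's underside; axes as the stop. The upright is 140 mm wide along y, 12 mm thick (x from -6 to +6 mm of this point), 42 mm high, on the foot's near end; its middle lies 49 mm before the stop's origin. Home, its inner face stands about 40 mm from the bolt's axis.
There are look-alikes about, which are no part of the job. Leave any red look-alike of the stop alone.

How it is judged:
On the way, in this order (a step that is already met when the one before it is completed fails the run):
1. the stop is home around the bolt (horizontal distance between stop and bolt below 0.005 m and contact force between wingnut and stop below 5 N), for 0.1 s.
2. the wing nut clamps the foot (horizontal distance between stop and bolt below 0.005 m and contact force between wingnut and stop above 8 N), for 0.2 s.
At the end, for the whole second after the job is handed in: the stop is home (its origin within 5 mm of the bolt's axis), flat (tilt under 0.06 rad) and at rest, and the nut's washer clamps its foot with 8 to 22 N (all of step 2 and angle between stop's own z axis and vertical below 0.06 rad and contact force between wingnut and stop below 22 N and linear speed of stop below 0.01 m/s); the robot touches nothing.
It fails at once if the nut is overtightened: it presses the foot with more than 40 N (contact force between wingnut and stop above 40 N).
It fails at once if a bystander is moved by more than 20 mm (distance of any of polish, brush, flask from where it was at the start of the episode above 0.02 m).
It also fails if it takes over 72 s, if anything falls off the work surface, if the arm or the gripper's body presses on something with over 40 N, if the wrist force passes 120 N, or if a joint passes its speed limit or range.

## Working session

There is one attempt and no reset: what is moved stays moved. The work goes in short steps, Python scripts to look and compute and a shell command to move; the robot and the scene stay as the last step left them, time stands still between calls to the robot, and variables do not carry over. Pictures are saved under pics/ and viewed, at most 11 in all, crops included, and the job is handed in when it is done.

```bash
ls; mkdir -p pics; cat > h.py <<'E'
import numpy as np,cv2
from scipy.spatial.transform import Rotation as R
from workcell import get_state,eyes,env
def rot(q): return R.from_quat([q[1],q[2],q[3],q[0]]).as_matrix()
def snap(n,f):
    i=eyes.camera_info(n); im=eyes.read_camera(n); cv2.imwrite('pics/'+f,im[:,:,::-1]); return i,im
def ray(i,u,v,z):
    f=240/np.tan(np.radians(i['fovy']/2)); d=rot(i['orientation'])@np.array([(u-i['cx'])/f,(v-i['cy'])/f,1]); p=np.array(i['xyz'])
    return p+d*(z-p[2])/d[2]
def proj(i,P):
    f=240/np.tan(np.radians(i['fovy']/2)); c=rot(i['orientation']).T@(np.array(P)-np.array(i['xyz'])); return c[0]/c[2]*f+i['cx'],c[1]/c[2]*f+i['cy']
E
python3 - <<'E'
from h import *
for n in('top','scene'): i,_=snap(n,n+'0.png'); print(n,i)
print(get_state())
E
```

```text
pics
top {'fovy': 51.28713043340858, 'cx': 325.970278092523, 'cy': 240.0876279373037, 'xyz': array([0.51533809, 0.13946868, 1.06780342]), 'orientation': array([-0.03271661,  0.71616988, -0.69577602,  0.04388676])}
scene {'fovy': 53.184800120602254, 'cx': 311.63480883720075, 'cy': 238.794473136793, 'xyz': array([1.19928153, 0.72344711, 0.7583274 ]), 'orientation': array([-0.16747229,  0.33424064,  0.84128469, -0.39048213])}
{'clock': 0.1, 'joint_pos': array([ 1.00939666e+00,  3.13938763e-01,  4.50887507e-02,  1.30360265e+00,
       -2.57809612e-05,  1.43119850e+00]), 'qvel': array([ 0.00216156, -0.00090653,  0.00221923,  0.00011753, -0.00050073,
       -0.00166474]), 'tau': array([ 2.74660189e-03, -4.81724346e+01,  2.99245155e+01,  1.27028799e-02,
       -6.74884404e-05, -1.62009098e-05]), 'tcp_pos': array([0.23515885, 0.52417576, 0.21078884]), 'orientation': array([-2.72258676e-04,  2.09340858e-01,  9.77842379e-01, -7.82244136e-04]), 'wrist_force': array([ 0.04758946, -0.52850692,  0.18117564]), 'ft_torque': array([-0.04729572, -0.0152922 , -0.01912102]), 'grip_force': 0.0, 'finger_gap': 0.08541646789833379}
```

View pics/top0.png

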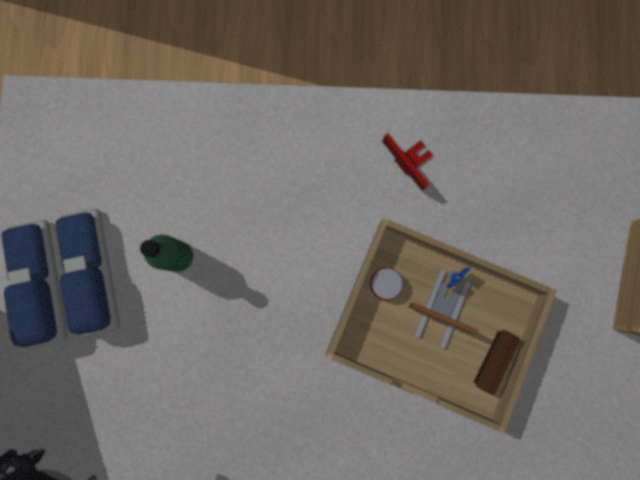

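View pics/scene0.png

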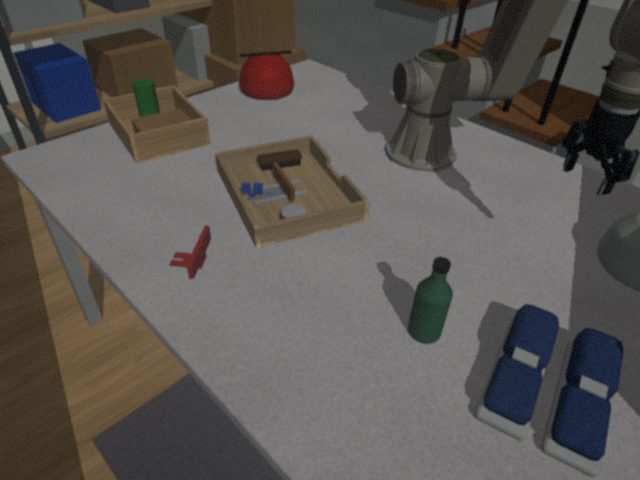

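The top picture shows the tray, with corners at about (386,222), (552,291), (505,429) and (330,356). In it are the stop's wooden upright (412,306)-(478,331), the blue nut (458,278), the ribs, the tin (387,284) and the brush (497,363). Candidates for the stop: the wooden one in the tray at (445,318) and the red look-alike at (408,160). I choose the wooden one. For the nut there is only the blue one at (458,278). The flask is at (172,253).

```bash
python3 - <<'E'
from h import *
im=cv2.imread('pics/top0.png')[210:360,360:560]
im=cv2.convertScaleAbs(im,alpha=1.5,beta=10)
cv2.imwrite('pics/crop1.png',cv2.resize(im,None,fx=4,fy=4,interpolation=cv2.INTER_CUBIC))
i=eyes.camera_info('top')
C=[ray(i,*p,.06)[:2] for p in((386,221),(553,291),(506,430),(329,356))]
for c in C: print(c)
C=np.array(C);print('sides',[np.linalg.norm(C[k]-C[k-1]) for k in range(4)],'centre',C.mean(0))
for k,(a,b) in enumerate(((2,1),(3,0))):
    d=C[b]-C[a]; print('yaw x',np.arctan2(d[1],d[0]))
for a,b in((1,0),(2,3)):
    d=C[b]-C[a]; print('yaw y-90',np.arctan2(d[1],d[0])-np.pi/2)
E
```

```text
[0.66805054 0.00368869]
[ 0.53542966 -0.33667024]
[ 0.26158348 -0.23805773]
[0.39483069 0.11262413]
sides [np.float64(0.2941360489680784), np.float64(0.36528413185545366), np.float64(0.2910604004434662), np.float64(0.37514342230502906)] centre [ 0.46497359 -0.11460379]
yaw x -0.34564570525527244
yaw x -0.37939366574095124
yaw y-90 -0.3715522882557627
yaw y-90 -0.36311735274319035
```

View pics/crop1.png

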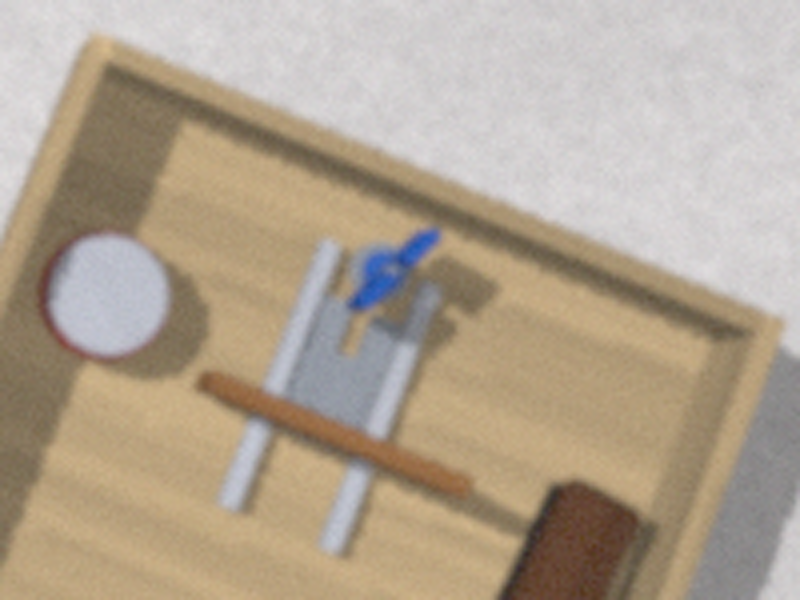

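The crop confirms the choice: a wooden upright on a grey slotted foot between the two ribs. The nut's wings run from (355,303) to (432,236), the upright's ends are at (205,383) and (467,487), and the slot's end is near (350,352).

```bash
python3 - <<'E'
from h import *
i=eyes.camera_info('top')
c=lambda u,v,z: ray(i,360+(u+.5)/4-.5,210+(v+.5)/4-.5,z)[:2]
a,b=c(355,303,.055),c(432,236,.055); print('wings',a,b,np.linalg.norm(a-b),'mid',(a+b)/2,'ang',np.arctan2(*(b-a)[::-1]))
l,r=c(205,383,.064),c(467,487,.064); print('upr',l,r,np.linalg.norm(l-r),'mid',(l+r)/2,'yaw',np.arctan2(*(l-r)[::-1])-np.pi/2)
g=[c(*p,.017) for p in((331,240),(430,288),(334,552),(232,508))]
for p in g: print('rib',p)
print('rib yaw',[np.arctan2(*(q)[::-1]) for q in(g[0]-g[3],g[1]-g[2])], [np.linalg.norm(q) for q in(g[0]-g[3],g[1]-g[2],g[0]-g[1],g[2]-g[3])])
gm=(g[0]+g[1])/2; print('rib end mid (x=105)',gm)
print('slot end',c(350,354,.014), 'foot tip',c(335,300,.014))
w=[c(*p,.06) for p in((98,62),(752,330))];print('inner rear wall top',w)
print('tin',c(108,294,.037)); print('brush',c(575,485,.045),c(640,515,.045),c(545,500,.045))
s=get_state();print(rot(s['orientation']))
print(eyes.camera_info('wrist'))
E
```

```text
wings [ 0.54088497 -0.125603  ] [ 0.57596996 -0.16489501] 0.05267654029183169 mid [ 0.55842746 -0.14524901] ang -0.8419015210412351
upr [ 0.49872396 -0.04809673] [ 0.45098398 -0.17934431] 0.1396604135306486 mid [ 0.47485397 -0.11372052] yaw -0.34886246183539416
rib [ 0.57459142 -0.1227939 ]
rib [ 0.55083291 -0.17518053]
rib [ 0.41285401 -0.12479465]
rib [ 0.4339328  -0.07155624]
rib yaw [np.float64(-0.3493301995877082), np.float64(-0.35012563196393237)] [np.float64(0.14970017932427138), np.float64(0.1468908187303429), np.float64(0.05752239302769418), np.float64(0.057259448776590456)]
rib end mid (x=105) [ 0.56271216 -0.14898721]
slot end [ 0.51512763 -0.13373199] foot tip [ 0.54319592 -0.12574523]
inner rear wall top [array([0.65943914, 0.00739115]), array([ 0.53285846, -0.32567697])]
tin [ 0.54234755 -0.00263254]
brush [ 0.45223878 -0.2404846 ] [ 0.43810714 -0.27348447] [ 0.44432139 -0.22510131]
[[-9.12352662e-01  4.09404300e-01 -8.59963461e-04]
 [ 4.09405152e-01  9.12351586e-01 -1.41583321e-03]
 [ 2.04940826e-04 -1.64381267e-03 -9.99998628e-01]]
{'fovy': 60.49619125044099, 'cx': 318.3004855014438, 'cy': 233.82660383717976, 'xyz': array([0.1624663 , 0.55660437, 0.37332684]), 'orientation': array([0.13263406, 0.82869478, 0.53711901, 0.08471327])}
```

```bash
R='' ; python3 -m inch '[-2.19,-2.43,0,0,-2.19,-2.43,0,0,-2.19,-2.43,0,0,-2.19,-2.43,0,0,-2.19,-2.43,0,0]' -1 40
python3 -m inch '[-2.19,-2.43,0,0,-2.19,-2.43,0,0,-2.19,-2.43,0,0,-2.19,-2.43,0,0,-2.19,-2.43,0,0]'
python3 -m inch '[-2.19,-2.43,0,0,-2.19,-2.43,0,0,-2.19,-2.43,0,0,-2.19,-2.43,0,0,-2.19,-2.43,0,0]'
python3 -m inch '[-2.19,-2.43,0,0,-2.19,-2.43,0,0,-2.19,-2.43,0,0,-2.19,-2.43,0,0,-2.19,-2.43,0,-0.072]'
python3 - <<'E'
from h import *
i,im=snap('wrist','w1.png'); s=get_state(); print(s['tcp_pos'],rot(s['orientation']),s['joint_pos'])
for P in((.475,-.1137,.064),(.558,-.146,.059)): print(proj(i,P))
E
```

```text
clock: 0.52
tcp_pos: [0.2854, 0.3674, 0.2111]
orientation: [-0.0, 0.209, 0.978, -0.0]
wrist_force: [1.3, -0.7, 0.6]
finger_gap: 0.0255
grip_force: 0.0
clock: 0.93
tcp_pos: [0.3356, 0.2117, 0.2114]
orientation: [-0.0, 0.209, 0.978, -0.0]
wrist_force: [0.9, 0.0, 0.9]
finger_gap: -0.0004
grip_force: 0.0
clock: 1.35
tcp_pos: [0.3858, 0.056, 0.2115]
orientation: [-0.0, 0.209, 0.978, 0.0]
wrist_force: [0.8, 1.3, 0.6]
finger_gap: -0.0002
grip_force: 0.0
clock: 1.77
tcp_pos: [0.4359, -0.0997, 0.2113]
orientation: [-0.0, 0.174, 0.985, 0.0]
wrist_force: [1.2, 0.2, 0.6]
finger_gap: -0.0002
grip_force: 0.0
[ 0.43867476 -0.10478497  0.21116221] [[-0.94039945  0.34006711  0.00180175]
 [ 0.34005893  0.94039667 -0.00374474]
 [-0.00296782 -0.00290885 -0.99999137]] [-0.41083902  0.07122941 -0.25564098  1.24077854 -0.00271355 -0.06385782]
(np.float64(319.15090322132323), np.float64(257.1607738830271))
(np.float64(316.84053611863453), np.float64(348.8875340994032))
```

View pics/w1.png

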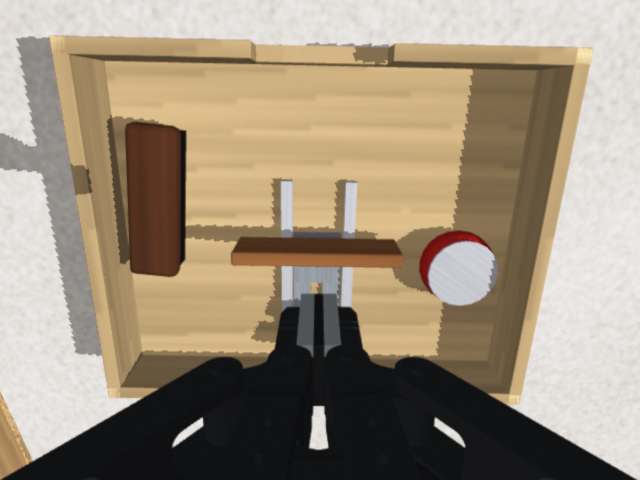

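The wrist picture looks at the tray from the front (scoop at the top). The upright's top face is at (232..402, 253..265), its middle near (317,259), against a predicted (319,257). It's clear of the tin at (460,270). Next I descend behind the upright.

```bash
python3 -m inch '[0,0.4,3.36,0,0,0,3.36,0,0,0,3.36,0,0,0,3.36,0,0,0,3.36,0]'
python3 -m inch '[0,0,0,0,-0.4,0,0,0,-0.4,0,0,0,-0.4,0,0,0,-0.3,0,0,0]'
```

```text
clock: 2.23
tcp_pos: [0.437, -0.0941, 0.0421]
orientation: [0.0, 0.174, 0.985, 0.0]
wrist_force: [0.9, -0.6, -1.4]
finger_gap: -0.0003
grip_force: 0.0
clock: 2.65
tcp_pos: [0.4543, -0.1005, 0.0458]
orientation: [0.002, 0.174, 0.985, -0.0]
wrist_force: [-0.5, -0.2, 0.4]
finger_gap: -0.0
grip_force: 0.0
```

```bash
python3 -m inch '[-0.2,-0.4,0,0,-0.4,0,0,0,-0.4,0,0,0,-0.4,0,0,0,-0.4,0,0,0]'
python3 -m inch '[-0.4,0,0,0,-0.4,0,0,0,-0.4,0,0,0,-0.4,0,0,0,-0.4,0,0,0]'
python3 -m inch '[-0.2,0,0,0,-0.2,0,0,0,-0.1,0,0,0,0,0,0,0,0,0,0,0]'
python3 - <<'E'
from h import *
snap('top','top2.png')
E
python3 - <<'E'
from h import *
im=cv2.convertScaleAbs(cv2.imread('pics/top2.png')[240:360,380:540],alpha=1.5,beta=10)
cv2.imwrite('pics/crop2.png',cv2.resize(im,None,fx=5,fy=5,interpolation=cv2.INTER_CUBIC))
E
```

```text
clock: 3.07
tcp_pos: [0.4669, -0.1093, 0.0436]
orientation: [-0.0, 0.174, 0.985, 0.0]
wrist_force: [-3.3, 1.6, 3.4]
finger_gap: 0.0002
grip_force: 2.8
clock: 3.48
tcp_pos: [0.4851, -0.1158, 0.0436]
orientation: [-0.001, 0.174, 0.985, 0.0]
wrist_force: [-3.5, 2.2, 5.5]
finger_gap: 0.0001
grip_force: 3.4
clock: 3.9
tcp_pos: [0.4902, -0.1177, 0.0436]
orientation: [-0.0, 0.174, 0.985, 0.0]
wrist_force: [-3.3, 1.2, 4.9]
finger_gap: -0.0001
grip_force: 3.0
```

View pics/crop2.png

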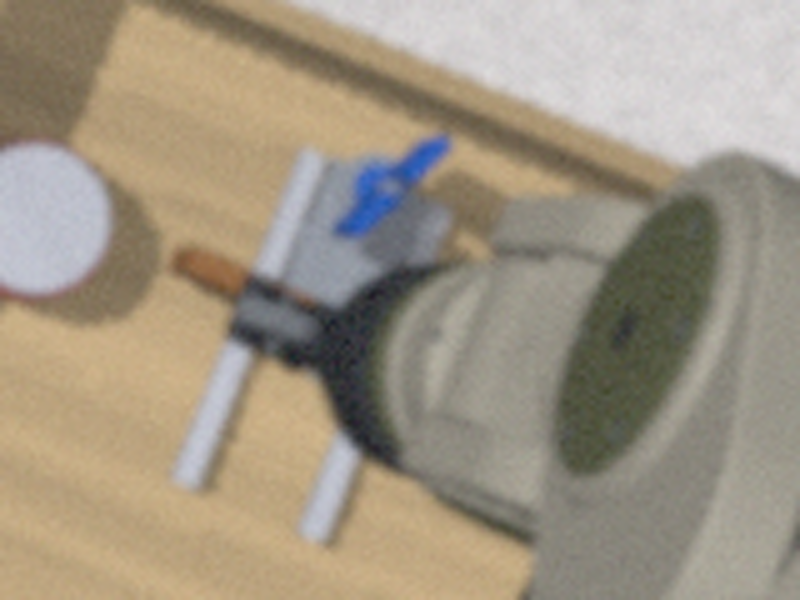

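The stop is moving along the ribs, with its foot already around the nut at crop (380,200). Roughly 10 mm remain, so I push on slowly until the force rises.

```bash
python3 -m inch '[-0.15,0,0,0,-0.15,0,0,0,-0.15,0,0,0,-0.15,0,0,0,0,0,0,0]'
python3 -m inch '[-0.1,0,0,0,-0.1,0,0,0,-0.1,0,0,0,0,0,0,0,0,0,0,0]'
```

```text
clock: 4.37
tcp_pos: [0.4961, -0.1199, 0.0436]
orientation: [-0.0, 0.174, 0.985, 0.0]
wrist_force: [-3.2, 1.7, 4.7]
finger_gap: 0.0002
grip_force: 2.8
clock: 4.78
tcp_pos: [0.4989, -0.121, 0.0436]
orientation: [-0.0, 0.174, 0.985, 0.0]
wrist_force: [-4.4, 1.4, 5.1]
finger_gap: -0.0004
grip_force: 3.0
```

```bash
for k in 1; do python3 -m inch '[-0.1,0,0,0,-0.1,0,0,0,0,0,0,0,0,0,0,0,0,0,0,0]'; done
python3 -m inch '[-0.1,0,0,0,0,0,0,0,-0.1,0,0,0,0,0,0,0,0,0,0,0]'
```

```text
clock: 5.2
tcp_pos: [0.5008, -0.1217, 0.0436]
orientation: [-0.0, 0.174, 0.985, 0.0]
wrist_force: [-3.5, 1.8, 4.6]
finger_gap: 0.0004
grip_force: 3.0
clock: 5.62
tcp_pos: [0.5027, -0.1224, 0.0436]
orientation: [-0.0, 0.174, 0.985, 0.0]
wrist_force: [-3.0, 0.4, 5.5]
finger_gap: -0.0002
grip_force: 3.1
```

```bash
python3 -m inch '[-0.1,0,0,0,0,0,0,0,-0.1,0,0,0,0,0,0,0,0,0,0,0]'
python3 -m inch '[-0.1,0,0,0,0,0,0,0,-0.1,0,0,0,0,0,0,0,0,0,0,0]'
```

```text
clock: 6.03
tcp_pos: [0.5046, -0.1231, 0.0436]
orientation: [-0.0, 0.174, 0.985, 0.0]
wrist_force: [-2.6, 1.1, 4.9]
finger_gap: -0.0001
grip_force: 3.1
clock: 6.45
tcp_pos: [0.5072, -0.124, 0.0442]
orientation: [0.001, 0.174, 0.985, -0.0]
wrist_force: [-4.0, 1.0, 7.2]
finger_gap: 0.0002
grip_force: 3.8
```

```bash
python3 - <<'E'
from h import *
s=get_state();print(s['tcp_pos'],s['wrist_force'],s['ft_torque'])
i,im=snap('wrist','w2.png')
i2,_=snap('top','top3.png')
im=cv2.convertScaleAbs(cv2.imread('pics/top3.png')[250:340,400:500],alpha=1.5,beta=10)
a=cv2.resize(im,(400,360),interpolation=cv2.INTER_CUBIC)
w=cv2.imread('pics/w2.png')[180:480,120:520][:, :]
w=cv2.resize(w,(400,300)); 
o=np.zeros((360,800,3),np.uint8);o[:,:400]=a;o[:300,400:]=w
cv2.imwrite('pics/c3.png',o)
E
```

```text
[ 0.50720684 -0.12402769  0.04416808] [-4.0313636   0.98800962  7.21743766] [0.25309242 0.64905611 0.03158285]
```

View pics/c3.png

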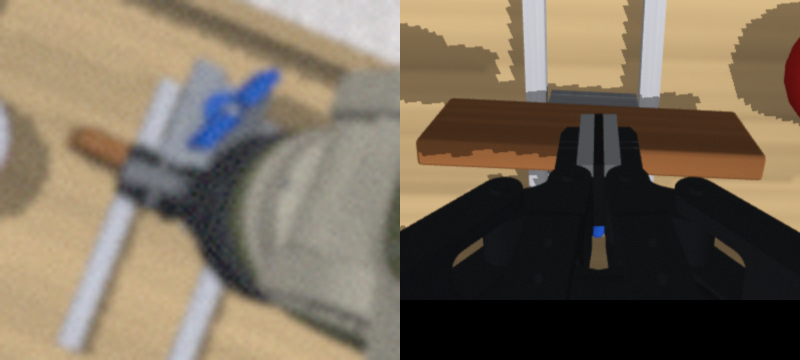

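```bash
python3 - <<'E'
from h import *
i=eyes.camera_info('top'); B=np.array([.558,-.1462]);e=np.array([np.cos(.35),-np.sin(.35)]);n=np.array([-e[1],e[0]])
def q(a,b,z):
    u,v=proj(i,[*(B+e*a+n*b),z]); return np.round([(u-400)*4,(v-250)*4],1)
print('home: upright outer end corners',q(-.0525,.07,.064),q(-.0405,.07,.064),'foot tip left',q(.022,.022,.014),'rib ends L',q(.005,.0275,.017))
w=eyes.camera_info('wrist')
for a in(-.0525,-.0405):
    for b in(-.07,.07): print('wrist',np.array(proj(w,[*(B+e*a+n*b),.064]))-[120,180]+[400,0])
E
```

```text
home: upright outer end corners [ 72.7 154. ] [ 81.  131.7] foot tip left [187.5  57.4] rib ends L [168.1  83.1]
wrist [412.12733691 140.4556421 ]
wrist [769.40495567 140.86994182]
wrist [416.32531515 166.91641518]
wrist [765.4859643  167.32342448]
```

```bash
python3 -m inch '[-0.1,0,0,0,0,0,0,0,-0.1,0,0,0,0,0,0,0,0,0,0,0]'; python3 -c "
from h import *
s=get_state();print(s['tcp_pos'],s['wrist_force'],s['ft_torque'])"
```

```text
clock: 6.97
tcp_pos: [0.5073, -0.1241, 0.0441]
orientation: [-0.001, 0.174, 0.985, 0.0]
wrist_force: [-7.2, 3.0, 12.2]
finger_gap: 0.0002
grip_force: 6.1
[ 0.50730657 -0.12407024  0.04408557] [-7.2228786   3.04947371 12.20967542] [0.51791571 1.58527034 0.05560627]
```

The tool has stopped moving and the push force has doubled, so the stop is home. I retreat, rise, and turn the wrist back to make room for clockwise turning.

```bash
python3 -m inch '[0.4,0,0,0,1.2,0,0,0,0,0,-3,0,0,0,-3,0,0,0,-3,0]'
for k in 1; do python3 -m inch '[0,0,0,-0.12,0,0,0,-0.12,0,0,0,-0.12,0,0,0,-0.12,0,0,0,-0.12]'; done | head -1
python3 -m inch '[0,0,0,-0.12,0,0,0,-0.12,0,0,0,-0.12,0,0,0,-0.12,0,0,0,-0.12]' 0 30 | head -1
python3 -m inch '[0,0,0,-0.12,0,0,0,-0.12,0,0,0,-0.12,0,0,0,-0.12,0,0,0,-0.12]' | head -1
python3 -m inch '[0,0,0,-0.12,0,0,0,-0.12,0,0,0,-0.12,0,0,0,-0.12,0,0,0,-0.12]' | head -1
python3 -m inch '[0,0,0,-0.12,0,0,0,-0.12,0,0,0,0,0,0,0,0,0,0,0,0]'
python3 - <<'E'
from h import *
s=get_state();T=rot(s['orientation']);print(s['tcp_pos'],s['joint_pos'],s['finger_gap'],s['wrist_force'],s['ft_torque'],np.arctan2(T[1,0],T[0,0]))
i,im=snap('wrist','w3.png')
print('to nut in tool',T.T@(np.array([.558,-.146,.05])-s['tcp_pos']),proj(i,[.558,-.146,.059]))
E
```

```text
clock: 7.38
tcp_pos: [0.4935, -0.1191, 0.134]
orientation: [0.0, 0.174, 0.985, 0.0]
wrist_force: [0.6, 0.1, 0.1]
finger_gap: -0.0002
grip_force: 0.0
clock: 7.8
clock: 8.22
clock: 8.63
clock: 9.05
clock: 9.47
tcp_pos: [0.4938, -0.1192, 0.1335]
orientation: [-0.0, 0.91, -0.414, 0.0]
wrist_force: [-0.6, 0.1, 0.2]
finger_gap: 0.0425
grip_force: 0.0
[ 0.49376438 -0.11918235  0.13346025] [-3.95040764e-01  2.22419895e-01 -2.71205321e-01  1.07659115e+00
  6.28938534e-05 -2.68225670e+00] 0.04251115314768536 [-0.63543456  0.11349521  0.2140783 ] [-0.03968471  0.00818349 -0.01503833] -0.854376776744049
to nut in tool [ 0.06236658 -0.03080703  0.08350061] (np.float64(262.60326879589866), np.float64(132.53510788962495))
```

View pics/w3.png

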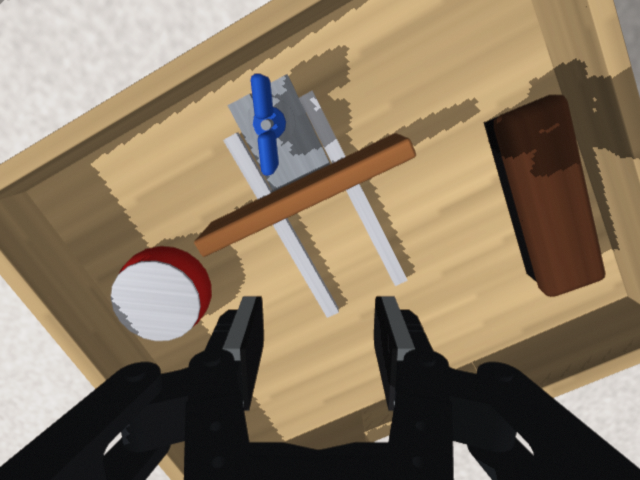

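The wrist picture shows the nut's wings from (260,76) to (269,173) with the bolt centre near (265,125). The foot is around it, and the upright is square to the ribs and clear of the tin and the brush.

```bash
python3 - <<'E'
from h import *
i=eyes.camera_info('wrist');s=get_state();T=rot(s['orientation'])
a,b=ray(i,260.5,75,.057),ray(i,269,173,.057);m=(a+b)/2;d=a-b
print(a,b,np.linalg.norm(d),m,'ang',np.arctan2(d[1],d[0]))
print('tool',T.T@(m-s['tcp_pos']))
print('hub at .035',ray(i,265.5,125,.035),'at .057',ray(i,265.5,125,.057))
E
```

```text
[ 0.57789852 -0.16860403  0.057     ] [ 0.54081812 -0.13014719  0.057     ] 0.05342175567397571 [ 0.55935832 -0.14937561  0.057     ] ang -0.8036182033565241
tool [ 0.0659484  -0.02959892  0.07651613]
hub at .035 [ 0.56060981 -0.1471852   0.035     ] at .057 [ 0.55935986 -0.14991397  0.057     ]
```

```bash
python3 -m inch '[2.15,-1.01,0,0,2.15,-1.01,0,0,2.14,-1.02,0,-0.03,0,0,0,0,0,0,0,0]'
python3 - <<'E'
from h import *
s=get_state();T=rot(s['orientation']);print(s['tcp_pos'],T.T@(np.array([.559,-.1478,.042])-s['tcp_pos']))
snap('wrist','w4.png')
E
```

```text
clock: 9.93
tcp_pos: [0.5594, -0.1478, 0.133]
orientation: [-0.0, 0.916, -0.4, -0.0]
wrist_force: [-0.3, 0.4, -0.4]
finger_gap: 0.043
grip_force: 0.0
[ 0.55944272 -0.14784727  0.13303388] [-0.00031748  0.00029319  0.09103395]
```

View pics/w4.png

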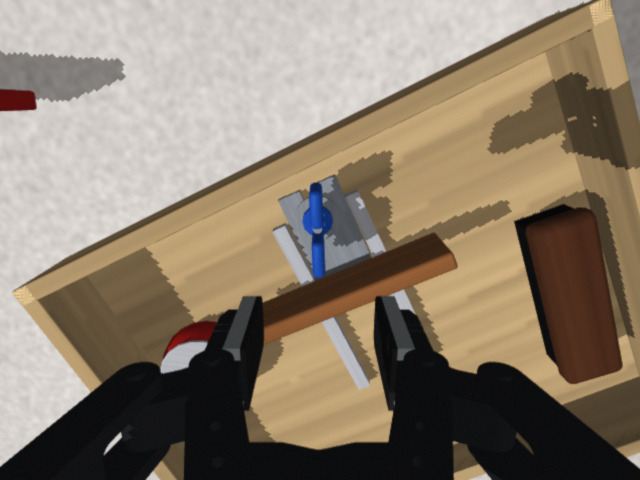

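The wings at (317,183)-(319,277) stand upright in the picture and midway between the fingers (centre column about 319). I descend and grip.

```bash
python3 -m inch '[0,0,2.3,0,0,0,2.3,0,0,0,2.3,0,0,0,2.2,0,0,0,0,0]'
python3 -m inch '[0,0,0,0,0,0,0,0,0,0,0,0,0,0,0,0,0,0,0,0]' -1 30
python3 -c "
from h import *
s=get_state();print(s['tcp_pos'],s['wrist_force'],s['ft_torque'],s['joint_pos'][5],s['tau'][5])"
```

```text
clock: 10.4
tcp_pos: [0.5544, -0.1455, 0.0384]
orientation: [0.0, 0.917, -0.4, -0.004]
wrist_force: [-1.1, 0.6, -0.4]
finger_gap: 0.0427
grip_force: 0.0
clock: 10.82
tcp_pos: [0.5596, -0.1477, 0.044]
orientation: [-0.0, 0.917, -0.399, 0.001]
wrist_force: [-0.4, -0.5, 0.5]
finger_gap: 0.0003
grip_force: 0.0
[ 0.55957549 -0.14772392  0.04398051] [-0.44935284 -0.54107456  0.50776663] [ 0.00899865 -0.01387136 -0.02951412] -2.716964309769768 0.0013908138862461783
```

The gap is shut with nothing gripped, so I look.

```bash
python3 - <<'E'
from h import *
snap('wrist','w5.png');i,_=snap('scene','s5.png')
print(proj(i,[.559,-.148,.05]))
w=cv2.imread('pics/w5.png')[140:480,120:520]
u,v=map(int,proj(i,[.559,-.148,.05]))
a=cv2.convertScaleAbs(cv2.imread('pics/s5.png')[v-43:v+42,u-50:u+50],alpha=1.6)
o=np.zeros((340,800,3),np.uint8);o[:,:400]=cv2.resize(a,(400,340),interpolation=cv2.INTER_CUBIC);o[:,400:]=w
cv2.imwrite('pics/c5.png',o)
E
```

```text
(np.float64(252.43309159422824), np.float64(185.1612044298685))
```

View pics/c5.png

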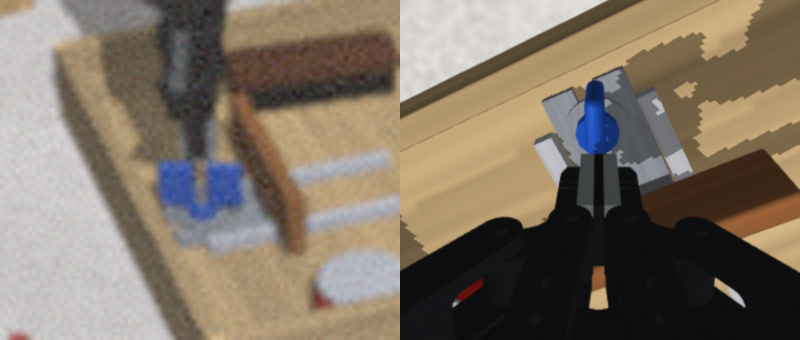

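```bash
python3 - <<'E'
from h import *
i=eyes.camera_info('wrist');s=get_state();T=rot(s['orientation']);t=s['tcp_pos']
print(t,T[:,0],s['joint_pos'],s['finger_gap'])
f=lambda p:np.round(np.array(proj(i,p))-[120,140]+[400,0])
for k in(-.011,0,.011): print('tip',k,f(t+T[:,2]*.011+T[:,0]*k),'grasp',f(t-T[:,2]*.008+T[:,0]*k))
for k in(-.028,-.004,.004,.028): print('wing top',k,f(np.array([.559,-.148,.059])+T[:,0]*k))
print('washer c',f([.559,-.148,.016]))
j=eyes.camera_info('scene');g=lambda p:np.round((np.array(proj(j,p))-[252-50,185-43])*4)
print('scene tip',g(t+T[:,2]*.011),'wingtops',[g(np.array([.559,-.148,.059])+T[:,0]*k) for k in(-.028,.028)],'bottom',g([.559,-.148,.027]))
E
```

```text
[ 0.55919054 -0.14758921  0.04339095] [ 0.68114804 -0.7321447   0.00122184] [-3.96861835e-01  4.21133523e-01 -2.26211871e-01  9.22077073e-01
  7.28853544e-05 -2.71698873e+00] 9.978021992634687e-05
tip -0.011 [597. 163.] grasp [597. 184.]
tip 0 [597. 142.] grasp [597. 161.]
tip 0.011 [597. 120.] grasp [597. 137.]
wing top -0.028 [598. 229.]
wing top -0.004 [598. 178.]
wing top 0.004 [598. 161.]
wing top 0.028 [598. 103.]
washer c [598. 128.]
scene tip [203. 195.] wingtops [array([243., 163.]), array([159., 159.])] bottom [204. 201.]
```

```bash
python3 - <<'E'
from h import *
i=eyes.camera_info('wrist'); B=np.array([.559,-.1478]);e=np.array([np.cos(.35),-np.sin(.35)]);n=np.array([-e[1],e[0]])
f=lambda a,b,z:np.round(np.array(proj(i,[*(B+e*a+n*b),z]))-[120,140]+[400,0])
for a in(-.0405,-.0525):
  for b in(-.07,-.03):print('upright',a,b,f(a,b,.064),f(a,b,.022))
print('foot ends',f(.022,.022,.014),f(.022,-.022,.014),'rib ends',f(.005,.0235,.017),f(.005,.0315,.017),f(.005,-.0235,.017),f(.005,-.0315,.017))
w=cv2.imread('pics/w5.png')[150:390,200:520]
cv2.imwrite('pics/c6.png',cv2.resize(w,(800,600),interpolation=cv2.INTER_CUBIC))
E
```

```text
upright -0.0405 -0.07 [804. 186.] [763. 141.]
upright -0.0405 -0.03 [709. 226.] [688. 174.]
upright -0.0525 -0.07 [814. 210.] [772. 161.]
upright -0.0525 -0.03 [720. 248.] [697. 193.]
foot ends [538. 109.] [618.  70.] rib ends [552. 140.] [538. 147.] [636. 100.] [651.  93.]
```

View pics/c6.png

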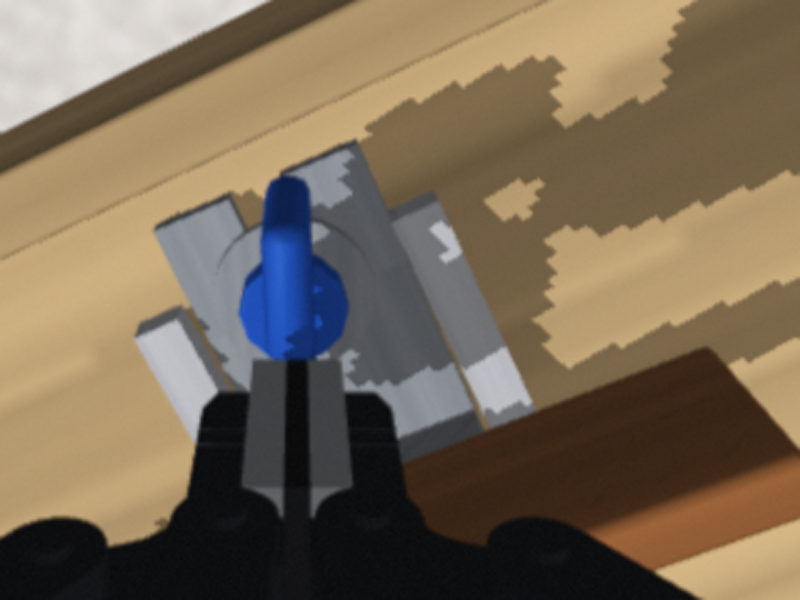

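The crop (2.5x, origin (200,150)) shows the foot around the bolt under the nut. Its end corners at crop (157,228) and (355,142) are within about 2 mm of their home positions, so the stop is home. The shut fingers at (297,360) hide the near wing and stand above it: the tips are higher than the tool data suggest. I open and go lower in checked steps.

```bash
python3 -m inch '[0,0,0,0,0,0,0,0,0,0,0,0,0,0,0,0,0,0,0,0]' 0 30 | tail -2
python3 -m inch '[0,0,0.4,0,0,0,0.4,0,0,0,0.4,0,0,0,0,0,0,0,0,0]'
python3 -m inch '[0,0,0.2,0,0,0,0.2,0,0,0,0.2,0,0,0,0.2,0,0,0,0,0]'
```

```text
finger_gap: 0.0428
grip_force: 0.0
clock: 11.75
tcp_pos: [0.5582, -0.1472, 0.03]
orientation: [-0.0, 0.917, -0.399, -0.001]
wrist_force: [-1.2, 0.1, 0.3]
finger_gap: 0.0425
grip_force: 0.0
clock: 12.17
tcp_pos: [0.5584, -0.1473, 0.0221]
orientation: [-0.0, 0.917, -0.399, -0.0]
wrist_force: [0.2, 0.1, 0.2]
finger_gap: 0.0429
grip_force: 0.0
```

```bash
python3 -m inch '[0,0,0.2,0,0,0,0.2,0,0,0,0,0,0,0,0,0,0,0,0,0]'
python3 -m inch '[0,0,0,0,0,0,0,0,0,0,0,0,0,0,0,0,0,0,0,0]' -1 30
python3 -c "
from h import *
s=get_state();print(s['tcp_pos'],s['wrist_force'],s['ft_torque'],s['joint_pos'][5],s['tau'][5])"
```

```text
clock: 12.58
tcp_pos: [0.5587, -0.1474, 0.0186]
orientation: [-0.0, 0.917, -0.399, 0.0]
wrist_force: [-0.6, 0.1, -0.1]
finger_gap: 0.0427
grip_force: 0.0
clock: 13.0
tcp_pos: [0.5595, -0.147, 0.0188]
orientation: [-0.001, 0.917, -0.399, 0.001]
wrist_force: [2.8, 1.9, 0.1]
finger_gap: 0.0073
grip_force: 32.8
[ 0.5594742  -0.14696953  0.01881105] [2.8447551  1.9417341  0.09016859] [ 0.50222698 -0.51019273 -0.0169263 ] -2.7170665633563758 0.005683292692992836
```

The wings are gripped (gap 7.3 mm). I centre slightly, then turn clockwise while reading the moment.

```bash
cat > m.py <<'E'
from h import *
s=get_state();print('t %.2f F %s Mz %.3f q6 %.3f tau6 %.3f gap %.4f z %.4f'%(s['clock'],np.round(s['wrist_force'],1),s['ft_torque'][2],s['joint_pos'][5],s['tau'][5],s['finger_gap'],s['tcp_pos'][2]))
E
python3 -m inch '[0,-0.1,0,0,0,0,0,0,0,0,0,0,0,0,0,0,0,0,0,0]' >/dev/null; python3 m.py
python3 -m inch '[0,0,0,0.1,0,0,0,0.1,0,0,0,0.1,0,0,0,0.1,0,0,0,0.1]'>/dev/null; python3 m.py
```

```text
t 13.42 F [1.2 0.  1.8] Mz -0.023 q6 -2.716 tau6 0.021 gap 0.0075 z 0.0188
t 13.83 F [ 3.2  2.1 -1.4] Mz 0.007 q6 -2.211 tau6 -1.220 gap 0.0071 z 0.0185
```

```bash

python3 -m inch '[0,0,0,0.1,0,0,0,0.1,0,0,0,0.1,0,0,0,0.1,0,0,0,0.1]'>/dev/null; python3 m.py
python3 -m inch '[0,0,0,0.1,0,0,0,0.1,0,0,0,0.1,0,0,0,0.1,0,0,0,0.1]'>/dev/null; python3 m.py
python3 -m inch '[0,0,0,0.1,0,0,0,0.1,0,0,0,0.1,0,0,0,0.1,0,0,0,0.1]'>/dev/null; python3 m.py
```

```text
t 14.25 F [ 5.7  1.  -4.3] Mz -0.023 q6 -1.711 tau6 -1.215 gap 0.0070 z 0.0182
t 14.67 F [ 8.1  0.1 -7.9] Mz 0.037 q6 -1.211 tau6 -1.212 gap 0.0071 z 0.0180
t 15.08 F [  9.   -1.  -12.1] Mz 0.083 q6 -0.711 tau6 -1.211 gap 0.0075 z 0.0177
```

```bash

python3 -m inch '[-0.15,-0.05,0.1,0,0,0,0,0,0,0,0,0,0,0,0,0,0,0,0,0]'>/dev/null; python3 m.py
python3 -m inch '[0,0,0.01,0.06,0,0,0.01,0.06,0,0,0.01,0.06,0,0,0.01,0.06,0,0,0.01,0.06]'>/dev/null; python3 m.py; python3 -c "
from h import *
print(get_state()['ft_torque'],get_state()['tcp_pos'])"
```

```text
t 15.50 F [ 4.9 -0.9 -6. ] Mz 0.006 q6 -0.715 tau6 -0.011 gap 0.0073 z 0.0175
t 15.92 F [ 5.  -3.5 -4. ] Mz 0.073 q6 -0.412 tau6 -0.718 gap 0.0072 z 0.0172
[-0.56140305 -1.0768143   0.07290377] [ 0.56182397 -0.14759716  0.01716201]
```

```bash

python3 -m inch '[-0.15,-0.1,0.06,0,0,0,0,0,0,0,0,0,0,0,0,0,0,0,0,0]'>/dev/null; python3 m.py
python3 -m inch '[0,0,0.01,0.06,0,0,0.01,0.06,0,0,0.01,0.06,0,0,0.01,0.06,0,0,0.01,0.06]'>/dev/null; python3 m.py
```

```text
t 16.33 F [-1.7 -0.9  4.5] Mz 0.033 q6 -0.416 tau6 -0.006 gap 0.0071 z 0.0168
t 16.75 F [-2.9 -1.3  7.2] Mz 0.073 q6 -0.113 tau6 -0.712 gap 0.0071 z 0.0165
```

```bash

python3 -m inch '[0,0,-0.06,0.05,0,0,0,0.05,0,0,0,0.05,0,0,0,0.05,0,0,0,0.05]'>/dev/null; python3 m.py
python3 -m inch '[0,0,0,0.05,0,0,0,0.05,0,0,0,0.05,0,0,0,0.05,0,0,0,0.05]'>/dev/null; python3 m.py
```

```text
t 17.17 F [-1.2 -2.8  1.8] Mz 0.038 q6 0.137 tau6 -0.580 gap 0.0074 z 0.0165
t 17.58 F [-2.1 -4.3  2.6] Mz 0.103 q6 0.387 tau6 -0.563 gap 0.0073 z 0.0164
```

```bash

python3 -m inch '[0,-0.06,0,0.03,0,0,0,0.03,0,0,0,0.03,0,0,0,0.03,0,0,0,0.03]'>/dev/null; python3 m.py
python3 -m inch '[0,0,0,0.03,0,0,0,0.03,0,0,0,0.03,0,0,0,0.03,0,0,0,0.03]'>/dev/null; python3 m.py
python3 -m inch '[0,0,0,0.03,0,0,0,0.03,0,0,0,0.03,0,0,0,0.03,0,0,0,0.03]'>/dev/null; python3 m.py
```

```text
t 18.00 F [-0.9 -2.8  1.7] Mz 0.038 q6 0.535 tau6 -0.306 gap 0.0074 z 0.0164
t 18.42 F [-0.4 -3.3  0.4] Mz 0.120 q6 0.685 tau6 -0.296 gap 0.0073 z 0.0163
t 18.83 F [-1.8 -4.2  1.4] Mz 0.120 q6 0.835 tau6 -0.285 gap 0.0070 z 0.0162
```

```bash

python3 -m inch '[0,0,0,0.03,0,0,0,0.03,0,0,0,0.03,0,0,0,0.03,0,0,0,0.03]'>/dev/null; python3 m.py
python3 -m inch '[0,0,0,0.03,0,0,0,0.03,0,0,0,0.03,0,0,0,0.03,0,0,0,0.03]'>/dev/null; python3 m.py
python3 -m inch '[0,0,0,0.03,0,0,0,0.03,0,0,0,0.03,0,0,0,0.03,0,0,0,0.03]'>/dev/null; python3 m.py
python3 -m inch '[0,0,0,0.03,0,0,0,0.03,0,0,0,0.03,0,0,0,0.03,0,0,0,0.03]'>/dev/null; python3 m.py
```

```text
t 19.25 F [-1.3 -5.   1.5] Mz 0.117 q6 0.985 tau6 -0.275 gap 0.0070 z 0.0162
t 19.67 F [-3.2 -5.3  0.8] Mz 0.061 q6 1.135 tau6 -0.263 gap 0.0070 z 0.0161
t 20.08 F [-2.2 -5.1  1.2] Mz 0.111 q6 1.285 tau6 -0.254 gap 0.0072 z 0.0160
t 20.50 F [-3.7 -4.6  1.8] Mz 0.140 q6 1.435 tau6 -0.242 gap 0.0069 z 0.0159
```

```bash

python3 -m inch '[0,0,0,0.03,0,0,0,0.03,0,0,0,0.03,0,0,0,0.03,0,0,0,0.03]'>/dev/null; python3 m.py
python3 -m inch '[0,0,0,0.03,0,0,0,0.03,0,0,0,0.03,0,0,0,0.03,0,0,0,0.03]'>/dev/null; python3 m.py
python3 -m inch '[0,0,0,0.03,0,0,0,0.03,0,0,0,0.03,0,0,0,0.03,0,0,0,0.03]'>/dev/null; python3 m.py
python3 -m inch '[0,0,0,0.03,0,0,0,0.03,0,0,0,0.03,0,0,0,0.03,0,0,0,0.03]'>/dev/null; python3 m.py
```

```text
t 20.92 F [-3.8 -4.2  0.9] Mz 0.113 q6 1.585 tau6 -0.232 gap 0.0073 z 0.0159
t 21.33 F [-3.9 -5.1  1.3] Mz 0.155 q6 1.735 tau6 -0.220 gap 0.0074 z 0.0158
t 21.75 F [-4.8 -4.1  0.4] Mz 0.106 q6 1.885 tau6 -0.211 gap 0.0071 z 0.0157
t 22.17 F [-3.8 -4.1  1.3] Mz 0.188 q6 2.035 tau6 -0.199 gap 0.0072 z 0.0157
```

The running torque is about 0.17 N m by both measures (target 0.14 to 0.21). I release and lift off.

```bash

python3 -m inch '[0,0,0,0,0,0,0,0,0,0,0,0,0,0,0,0,0,0,0,0]' -0.4
python3 -m inch '[0,0,-1,0,0,0,-2.5,0,0,0,-3,0,0,0,-4,0,0,0,-4,0]'
python3 -m inch '[0,0,0,0,0,0,0,0,0,0,0,0,0,0,0,0,0,0,0,0]'
python3 - <<'E'
from h import *
snap('wrist','w7.png'); print(get_state()['wrist_force'])
a,_=snap('top','top7.png')
x=cv2.absdiff(cv2.imread('pics/top7.png'),cv2.imread('pics/top0.png')).max(2)
for n,(u,v) in dict(tin=(387,284),brush=(497,363),flask=(172,253)).items(): print(n,x[v-18:v+19,u-18:u+19].mean())
cv2.imwrite('pics/w7.png',cv2.imread('pics/w7.png'))
E
```

```text
clock: 22.58
tcp_pos: [0.5623, -0.1479, 0.0166]
orientation: [-0.0, 0.937, 0.349, 0.0]
wrist_force: [0.8, -0.3, 0.7]
finger_gap: 0.0258
grip_force: 0.0
clock: 23.0
tcp_pos: [0.5613, -0.1477, 0.1633]
orientation: [-0.001, 0.937, 0.349, -0.0]
wrist_force: [1.2, -0.4, 0.5]
finger_gap: 0.0255
grip_force: 0.0
clock: 23.42
tcp_pos: [0.561, -0.1476, 0.16]
orientation: [-0.001, 0.937, 0.348, -0.001]
wrist_force: [-0.2, 1.0, -0.0]
finger_gap: 0.0255
grip_force: 0.0
[-0.08535909  0.05381065 -0.31012268]
tin 3.10445580715851
brush 4.842220598977356
flask 5.227903579254931
```

View pics/w7.png

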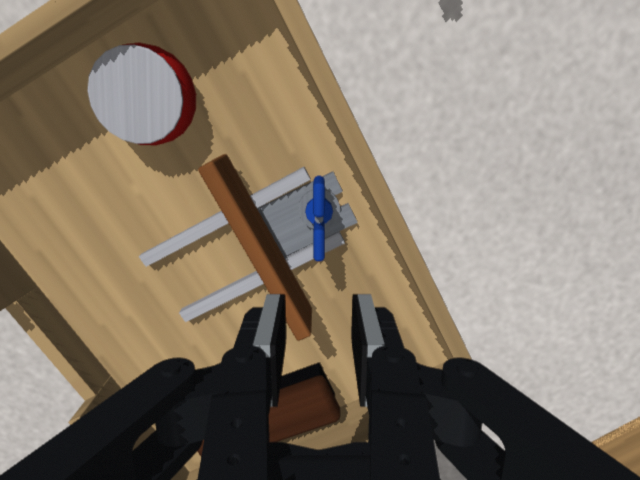

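The foot is home around the bolt, with the nut at (319,210) and the foot's end at (340,200). The upright is square to the ribs, the bystanders haven't moved, and the gripper is clear.

```bash
python3 -c "
from workcell import env
print(env.hand_in())"
```

```text
the job is handed in; nothing more can be done
None
```

I handed the job in at about 23.5 s: the stop is home around the bolt, and the nut is tightened to about 0.17 N m (roughly 15 N of clamping by estimate). The gripper is clear and the tin, brush and flask were not moved; the hand-in gave no verdict.

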